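# Fill the last place in a jar carrier and hold it up level

### The arm

A 7-joint arm with a two-finger parallel gripper is mounted at the origin on the work surface. World frame = base frame: x ahead of the robot, y to its left, z up, the work surface at z = 0. Lengths are in m, angles in degrees, forces in N, time in s.
With the tool pointing down it reaches from about 0.425 to 1.025 m from the base axis. Payload 9.4 kg.
Tool frame: the origin (TCP) lies midway between the tips of the shut fingers; the grasp point (between the pads) lies grip_point_offset behind it (grip_point_offset is the distance from the TCP to the grasp point, in m); z points along the fingers, y is the line along which they close (so a half turn about z gives the same grasp; the last joint's range is limited). The gripper opens to 93 mm and grips with 3 to 60 N. Pads are 15 mm wide; open, the fingers measure 128 mm over their backs; the gripper's body (75 mm by 188 mm) begins 65 mm behind the grasp point.
Start: joints at [-73.15, 34.337, -0.143, 91.639, 0.103, 54.024, -4.572], TCP at [0.263, 0.676, 0.219] pointing down, gripper open.
Joint ranges: [-147.43, 147.43], [-19.82, 112.94], [-74.19, 73.91], [6.32, 146.72], [-59.91, 239.91], [6.04, 106.73], [-150.56, 150.56]. Speed limits (degrees/s): [127.2, 127.2, 172.46, 172.46, 180, 180, 180].

### API

Orientations are given as [roll, pitch, yaw] about the fixed x, y, z axes, in that order (R = Rz(yaw) Ry(pitch) Rx(roll)).
In Python, from cell import read_state, snapshot, get_calibration, finish_job, grip_point_offset gives the robot as it stands.
- The arm moves only by the tool send_rows, never from a script. Its argument "moves" is a list that holds one entry, the list of rows, each a list of 4 numbers: the shift along the world's x, y, z in m, then the turn about the world's z in degrees. A call has exactly 10 rows; each row is the pose to reach, as a shift and turn from the pose commanded when the call began; what a row does not reach only later rows make up. A row lasts 1/12 s, in which the tool goes at most 41.7 mm and 7.16 degrees, less where a joint would pass 70% of its speed; a pose out of reach is approached as far as the arm can. A call with a gripper value outside its range is refused whole. "hand" is the closure, from 0 (fully open) to 1 (shut), set as the call begins (left out, the last holds). The fingers move at their own pace and stop on an object; the grip force is fixed at half the most. Time passes only in rows, so rows that repeat a pose let the fingers close, or fill a call up. It gives the time, the measured TCP pose, the force, the opening and the grip force at its end, in the units of the state.
- read_state(): the state, without advancing time (a new reading comes with each control period).
- snapshot(name): name is "scene" or "top" or "wrist"; returns the picture (480x640x3 uint8, red, green, blue); there is no depth.
- get_calibration(name): a dict with "intrinsics" (3x3 intrinsics, pixels), "R" (3x3) and "t" (3): a world point X has camera coordinates R X + t; the wrist camera has in their place "hand_eye" (4x4, takes a point from camera to tool coordinates, whose origin is the TCP and whose axes are the flange's). Camera axes: x right, y down, z forward; pixel columns grow to the right and rows downward; lengths in m; the calibration is good to about 2 mm. A picture is of the moment at which its call begins: read the wrist's pose just before it. get_calibration takes no time and is no camera call.
- finish_job(): hands the job in; it is judged then, once.
The state is a dict: "time_s": time; "q": joint angles; "joint_velocities": joint speeds; "effort": joint torques, N m; "eef_pos": TCP position; "ee_rot": TCP orientation; "wrist_force": force on the tool from outside, world axes, zero at the start; "moment": the same for the moment, N m; "gripper_width": opening from 0.0 (shut) to 1.0 (fully open); "finger_force": force on a finger pad.
Only numpy, scipy, OpenCV 4.12 (cv2) and the standard library are available. Lean on these libraries where they do the work, as an engineer would, in place of code of your own. Each camera call takes 0.05 s, during which the arm holds its last target. There are 200 camera calls.

### The job

Complete the order: set the tart jar that stands on its own down in the free place of the wire carrier, without letting it drop, then pick the full carrier up by the middle of its handle. Lift it at least 10 cm off the table and finish while still holding it there, level and still, with all four jars standing in it; nothing may tip over, and the large jar, tape roll, tray of tarts and bowl stay where they are.

Things in the scene. Friction and masses are not known exactly. Their poses are not given: they have to be found in the camera images.
- carrier: Dark wire carrier for four jars, loose, 0.38 kg, turned any way. Steel base 200 mm (its x) by 196 mm (y), 4 mm thick, 12 mm rim; origin at the centre of its underside, z up. Jar places at x = +-54, y = +-46 mm: wire rings of 70 mm clear diameter, their top 45 mm above the underside; jars stand on the base. The handle hoop rises at x = 0, y = +-92 mm and runs along y.
- handle_mid (a point): Middle of the carrier's handle, a straight round wooden grip 12 mm thick and 120 mm long along the carrier's y axis, its centre line 125 mm above the underside and 36 mm above the jar lids. The full carrier balances here, within what differs between the jars' weights.
- free_pocket (a point): Centre of the carrier's free jar place, on the top of the base plate (carrier x = -54, y = +46, z = +4 mm). Beside it, 92 mm away along the carrier's y and 108 mm away along its x, stand packed jars.
- last_jar: The jar to load, standing on the table apart from the carrier: clear plastic tub of yellow tarts with a red screw lid, round, rigid, 85 mm tall, tub 60 mm and lid 62 mm in diameter, lid 16 mm high, about 0.12 kg. Origin at the centre of its underside, z up.
- packed_jar1: Jar of the same kind and size already in the carrier (carrier x, y = +54, +46 mm). Origin at the centre of its underside.
- packed_jar2: Jar of the same kind and size already in the carrier (carrier x, y = +54, -46 mm). Origin at the centre of its underside.
- packed_jar3: Jar of the same kind and size already in the carrier (carrier x, y = -54, -46 mm). Origin at the centre of its underside.
- big_jar: Bystander: larger jar, 90 mm in diameter, 120 mm tall; too large for the carrier. Origin at the centre of its underside.
- tape_roll: Bystander: roll of packing tape lying flat, 110 mm across, 48 mm high. Origin at the centre of its underside.
- tart_tray: Bystander: shallow aluminium tray of tarts, 320 by 220 mm, 22 mm high. Origin at the centre of its underside.
- mixing_bowl: Bystander: white bowl, 110 mm across the rim, 50 mm high, standing near the robot. Origin at the centre of its underside.

How it is judged:
By the outcome, as a careful person would: the job done as asked, in the order asked, and still so for the second after the job is handed in, while the arm keeps its last pose, push and grip.
It also fails if it takes over 64 s, if anything falls off the work surface, if the arm or the gripper's body presses on something with over 40 N, if the wrist force passes 120 N, or if a joint passes its speed limit or range.

## Working session

There is one attempt and no reset: what is moved stays moved. The work goes in short steps, Python scripts to look and compute and a tool call to move; the robot and the scene stay as the last step left them, time stands still between calls to the robot, and variables do not carry over. Pictures are saved under pics/ and viewed, at most 10 in all, crops included, and the job is handed in when it is done.

Besides the shell and the picture viewer there is one more tool, called after "Call:" as name([rows], argument=value, ...), one row to a line, values as JSON. send_rows: Moves the arm, as the interface text tells. Its arguments: {"type":"object","properties":{"moves":{"type":"array","items":{"type":"array","items":{"type":"array","items":{"type":"number"}}}},"hand":{"type":"number"}},"required":["moves"]}

```bash
mkdir -p pics; python3 - <<'E'
from cell import *
import cv2
for n in("scene","top"):
    cv2.imwrite(f"pics/{n}0.png",snapshot(n)[:,:,::-1])
s=read_state();print(s);print(grip_point_offset)
for n in("scene","top","wrist"):print(get_calibration(n))
E
```

```text
{'time_s': 0.1, 'q': array([-73.14820448,  34.38109964,  -0.14265309,  91.67774578,
         0.103807  ,  54.02447543,  -4.57059097]), 'joint_velocities': array([-0.00755275, -0.09492957, -0.00208554, -0.08733581, -0.04486511,
        0.01260654, -0.01548394]), 'effort': array([ 5.68323725e-03, -7.66547656e+01,  1.50231354e+00, -2.52938336e+01,
       -5.22666983e-02,  1.36163956e-02,  5.43253975e-05]), 'eef_pos': array([0.26260873, 0.67527716, 0.21782369]), 'ee_rot': array([-1.79917336e+02,  9.98266856e-03,  1.58756452e+02]), 'wrist_force': array([-0.08874512, -0.39692243, -0.66452458]), 'moment': array([-0.03039091,  0.00346494, -0.00743628]), 'finger_force': 0.0, 'gripper_width': 0.998389494228363}
0.0188
{'intrinsics': array([[491.46043356,   0.        , 309.98984988],
       [  0.        , 491.46043356, 234.04560072],
       [  0.        ,   0.        ,   1.        ]]), 'R': array([[-0.7054762 ,  0.70868325,  0.0084484 ],
       [ 0.53537137,  0.54068403, -0.64887462],
       [-0.4644145 , -0.45324257, -0.76084844]]), 't': array([ 0.43454208, -0.22180162,  1.70416489])}
{'intrin
[... 189 characters left out ...]
0.99939943,  0.00115764],
       [-0.97693276,  0.03361016, -0.21088562],
       [ 0.21072006, -0.00843453, -0.97751006]]), 't': array([-0.04632728,  0.57877357,  1.1846989 ])}
{'intrinsics': array([[417.03134547,   0.        , 315.21144343],
       [  0.        , 417.03134547, 241.35448316],
       [  0.        ,   0.        ,   1.        ]]), 'hand_eye': array([[ 5.19004743e-04, -9.67098785e-01, -2.54400611e-01,
         7.01431432e-02],
       [ 9.99999865e-01,  4.96657218e-04,  1.52075424e-04,
        -5.57621664e-04],
       [-2.07220582e-05, -2.54400655e-01,  9.67098912e-01,
        -1.64794809e-01],
       [ 0.00000000e+00,  0.00000000e+00,  0.00000000e+00,
         1.00000000e+00]])}
```

View pics/top0.png

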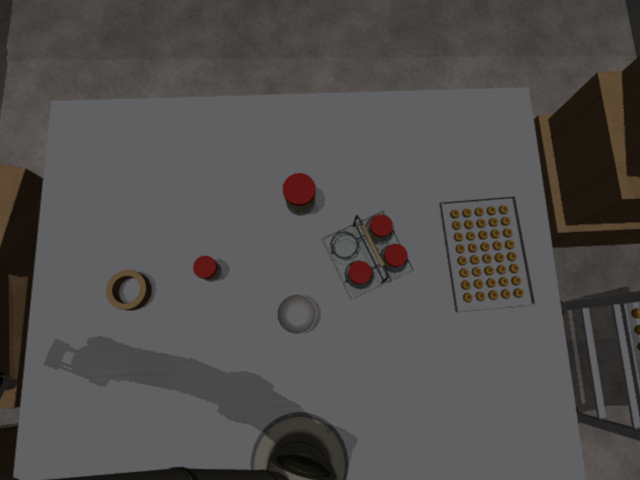

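View pics/scene0.png

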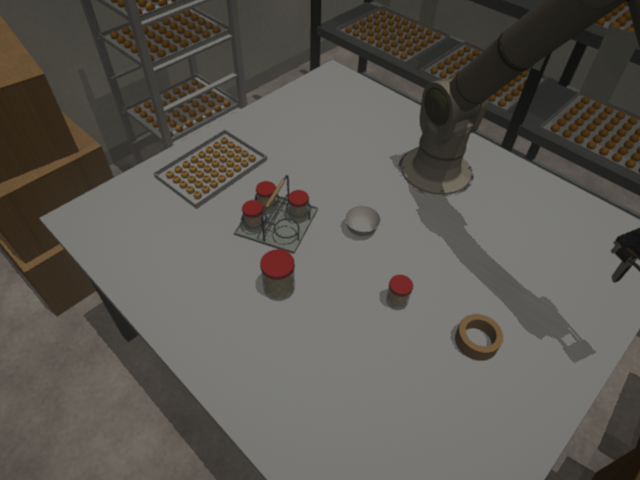

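The top picture shows the lone jar lid at (206,267) and packed lids at (381,226), (396,256), (360,274). The free ring is at (345,245), and the handle runs from about (358,220) to (386,280). The bowl is at (298,314), the big jar at (299,190) and the tape at (128,290). I'll fit the lids using both cameras.

```bash
cat > h.py <<'E'
import numpy as np,cv2
from cell import *
from scipy.optimize import least_squares
from scipy.spatial.transform import Rotation as Ro
def proj(c,X):
    Y=np.asarray(X)@c["R"].T+c["t"];p=Y@c["intrinsics"].T;return p[:,:2]/p[:,2:]
def wristcal(s):
    c=get_calibration("wrist");T=np.eye(4);T[:3,:3]=Ro.from_euler("xyz",s["ee_rot"],degrees=True).as_matrix();T[:3,3]=s["eef_pos"]
    M=np.linalg.inv(T@c["hand_eye"]);return dict(intrinsics=c["intrinsics"],R=M[:3,:3],t=M[:3,3])
def blobs(im,amin=40):
    hsv=cv2.cvtColor(im,cv2.COLOR_RGB2HSV)
    m=(((hsv[...,0]<6)|(hsv[...,0]>174))&(hsv[...,1]>170)&(hsv[...,2]>50)).astype(np.uint8)
    n,_,st,ce=cv2.connectedComponentsWithStats(m)
    return [(ce[i].round(1),st[i].tolist()) for i in range(1,n) if st[i,4]>amin]
a=np.linspace(0,2*np.pi,60)
def lidcent(c,x,y,zt,r=.031,h=.016):
    X=[[x+r*np.cos(t),y+r*np.sin(t),z] for z in(zt,zt-h) for t in a]
    hull=cv2.convexHull(proj(c,X).astype(np.float32));m=cv2.moments(hull);return np.array([m["m10"],m["m01"]])/m["m00"]
def locate(obs,zt,x0,r=.031,h=.016):
    f=lambda p:np.concatenate([lidcent(c,p[0],p[1],zt,r,h)-u for c,u in obs])
    s=least_squares(f,x0,diff_step=1e-4);return s.x,s.fun
E
python3 - <<'E'
from h import *
for n in("top","scene"):
    im=cv2.imread(f"pics/{n}0.png")[:,:,::-1].copy()
    c=get_calibration(n)
    for b,st in blobs(im):
        print(n,b,st,[ (z,locate([(c,b)],z,[.6,0])[0].round(4)) for z in(.085,.089)])
im=cv2.imread("pics/top0.png")[195:315,300:430];cv2.imwrite("pics/c1.png",cv2.resize(im,None,fx=5,fy=5,interpolation=cv2.INTER_CUBIC)[:600])
E
```

```text
top [298.8 188.8] [283, 174, 32, 31, 772] [(0.085, array([ 0.7313, -0.0201])), (0.089, array([ 0.7299, -0.0202]))]
top [381.  225.3] [370, 215, 22, 21, 370] [(0.085, array([ 0.6179, -0.2436])), (0.089, array([ 0.6169, -0.243 ]))]
top [395.4 254.9] [384, 244, 23, 22, 386] [(0.085, array([ 0.5337, -0.2773])), (0.089, array([ 0.533 , -0.2766]))]
top [204.5 266.7] [194, 256, 22, 22, 378] [(0.085, array([0.5192, 0.24  ])), (0.089, array([0.5185, 0.239 ]))]
top [359.7 272.3] [349, 261, 23, 23, 402] [(0.085, array([ 0.4894, -0.1778])), (0.089, array([ 0.4888, -0.1774]))]
scene [265.4 187.9] [257, 182, 18, 13, 173] [(0.085, array([ 0.527 , -0.2853])), (0.089, array([ 0.5296, -0.2821]))]
scene [297.9 197. ] [289, 191, 19, 13, 182] [(0.085, array([ 0.4828, -0.1857])), (0.089, array([ 0.4855, -0.1828]))]
scene [252.2 207.3] [243, 201, 19, 14, 203] [(0.085, array([ 0.6107, -0.251 ])), (0.089, array([ 0.6129, -0.2479]))]
scene [276.9 262.6] [262, 250, 31, 26, 633] [(0.085, array([ 0.6989, -0.0457])), (0.089, array([ 0.7009, -0.0434]))]
scene [405.8 282.4] [397, 276, 15, 15, 58] [(0.085, array([0.5011, 0.243 ])), (0.089, array([0.5038, 0.2443]))]
```

View pics/c1.png

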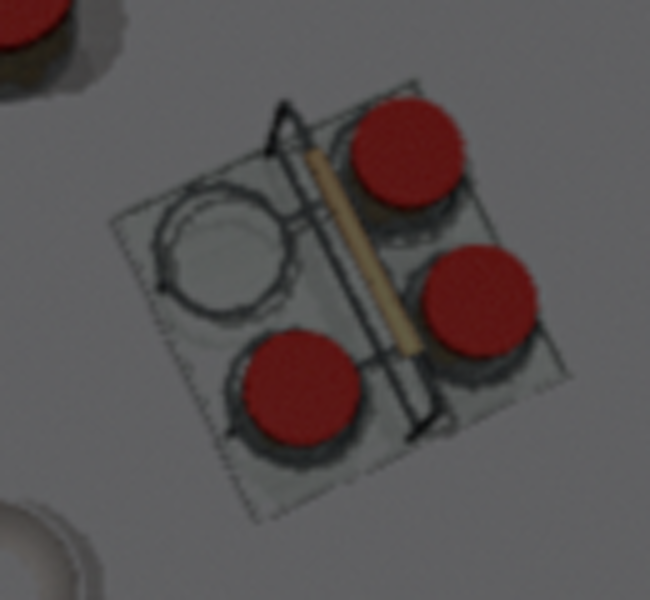

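The crop confirms the carrier's layout. The three packed lids are at crop (408,153), (480,300) and (302,387), the free ring is at (225,253), and the handle runs from (315,150) to (412,350). Carrier yaw is about -66°, with the free pocket near (0.571,-0.147). Next I'll move above the lone jar.

Call:
send_rows([
  [[0.01,-0.015,0.002,-2],[0.03,-0.045,0.006,-5],[0.05,-0.075,0.01,-8],[0.07,-0.11,0.015,-11],[0.09,-0.145,0.02,-14],[0.11,-0.18,0.025,-17],[0.13,-0.215,0.03,-20],[0.15,-0.25,0.03,-23],[0.17,-0.285,0.03,-26],[0.19,-0.315,0.03,-29]],
], hand=0)

```text
time_s: 0.93
eef_pos: [0.4535, 0.3571, 0.2489]
ee_rot: [-180.0, 0.0, 129.5]
wrist_force: [1.2, 0.3, -0.3]
gripper_width: 0.999
finger_force: 0.0
```

Call:
send_rows([
  [[0.016,-0.028,0,-3],[0.032,-0.056,0,-6],[0.046,-0.084,0,-9],[0.056,-0.104,0,-12],[0.062,-0.116,0,-15],[0.066,-0.12,0,-17],[0.066,-0.12,0,-18],[0.066,-0.12,0,-18],[0.066,-0.12,0,-18],[0.066,-0.12,0,-18]],
])

```text
time_s: 1.77
eef_pos: [0.518, 0.2423, 0.2485]
ee_rot: [-180.0, -0.0, 111.9]
wrist_force: [-0.1, 0.3, -0.7]
gripper_width: 1.0
finger_force: 0.0
```

```bash
python3 - <<'E'
from h import *
s=read_state();im=snapshot("wrist");c=wristcal(s)
print(s["eef_pos"],s["ee_rot"],s["q"].round(1),s["time_s"])
cv2.imwrite("pics/w1.png",im[:,:,::-1])
for b,st in blobs(im,300):
    x,f=locate([(c,b)],.085,[.52,.24]);print(b,st,x)
    t=get_calibration("top");print(lidcent(t,*x,.085))
E
```

```text
[0.51797528 0.24229639 0.2484628 ] [-1.79983236e+02 -2.35005476e-02  1.11937145e+02] [-41.2  22.2  14.5 110.9  -7.4  47.8  -0.8] 1.7667
[315.  223.4] [277, 185, 76, 76, 4432] [0.51873441 0.23924784]
[204.77153626 266.84662931]
```

View pics/w1.png

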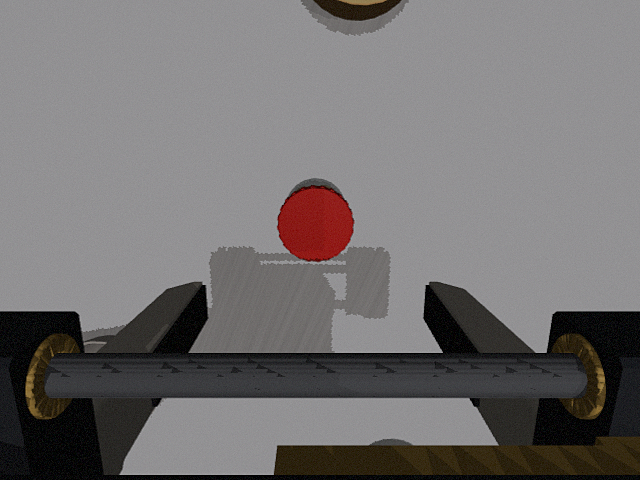

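The wrist picture shows the lone jar's lid at (315,223), just ahead of the fingers and matching the top-camera fit at (0.519,0.239). I'll descend so the pads close on the lid.

Call:
send_rows([
  [[0.001,-0.003,-0.012,0],[0.001,-0.003,-0.037,0],[0.001,-0.003,-0.065,0],[0.001,-0.003,-0.093,0],[0.001,-0.003,-0.12,0],[0.001,-0.003,-0.145,0],[0.001,-0.003,-0.165,0],[0.001,-0.003,-0.18,0],[0.001,-0.003,-0.188,0],[0.001,-0.003,-0.19,0]],
])

```text
time_s: 2.65
eef_pos: [0.5189, 0.238, 0.0572]
ee_rot: [-179.9, 0.0, 111.8]
wrist_force: [-0.6, 0.5, 0.3]
gripper_width: 1.001
finger_force: 0.0
```

Call:
send_rows([
  [[0,0,0,0],[0,0,0,0],[0,0,0,0],[0,0,0,0],[0,0,0,0],[0,0,0,0],[0,0,0,0],[0,0,0,0],[0,0,0,0],[0,0,0,0]],
], hand=1)

```text
time_s: 3.48
eef_pos: [0.52, 0.2379, 0.0592]
ee_rot: [179.9, -0.0, 111.8]
wrist_force: [-0.6, 0.3, 6.8]
gripper_width: 0.661
finger_force: 30.0
```

Gripped at 61.5 mm, which matches the lid. I'll lift the jar and fly past the carrier to look at it from its far side.

Call:
send_rows([
  [[0,0,0.004,0],[0,0,0.016,0],[0,0,0.036,0],[0,0,0.06,0],[0,0,0.09,0],[0,0,0.12,0],[0,-0.005,0.15,0],[0.002,-0.02,0.175,0],[0.005,-0.04,0.192,0],[0.01,-0.065,0.2,0]],
])

```text
time_s: 4.32
eef_pos: [0.53, 0.1734, 0.2621]
ee_rot: [179.8, -0.1, 111.9]
wrist_force: [1.3, -0.4, -1.8]
gripper_width: 0.665
finger_force: 30.0
```

Call:
send_rows([
  [[0.004,-0.03,0,0],[0.008,-0.065,0,0],[0.012,-0.1,0,0],[0.016,-0.135,0,0],[0.02,-0.17,0,0],[0.024,-0.205,0,0],[0.03,-0.24,0,0],[0.035,-0.275,0,0],[0.04,-0.31,0,0],[0.044,-0.345,0,0]],
])

```text
time_s: 5.15
eef_pos: [0.5734, -0.174, 0.2595]
ee_rot: [180.0, 0.0, 111.8]
wrist_force: [0.8, 0.7, -0.9]
gripper_width: 0.658
finger_force: 30.0
```

Call:
send_rows([
  [[0.004,-0.03,0,0],[0.008,-0.06,0,0],[0.011,-0.085,0,0],[0.013,-0.105,0,0],[0.014,-0.12,0,0],[0.014,-0.13,0,0],[0.014,-0.133,0,0],[0.014,-0.133,0,0],[0.014,-0.133,0,0],[0.014,-0.133,0,0]],
])

```text
time_s: 5.98
eef_pos: [0.588, -0.3037, 0.2587]
ee_rot: [180.0, -0.0, 111.9]
wrist_force: [-1.2, 0.2, -0.8]
gripper_width: 0.657
finger_force: 30.0
```

```bash
python3 - <<'E'
from h import *
s=read_state();im=snapshot("wrist");c=wristcal(s)
print(s["eef_pos"],s["ee_rot"],s["q"].round(1),s["time_s"])
cv2.imwrite("pics/w2.png",im[:,:,::-1])
for b,st in blobs(im,300):
    x,f=locate([(c,b)],.089,[.52,-.24]);print(b,st,x)
E
```

```text
[ 0.5879849  -0.30365979  0.25865365] [ 1.79984717e+02 -4.39165395e-02  1.11857004e+02] [ 10.2  28.5  18.7  98.9 -10.9  54.4  55. ] 5.9833
[255.1  26.2] [213, 0, 85, 62, 4279] [ 0.49273688 -0.18619876]
[264.9 163.6] [226, 124, 78, 80, 4765] [ 0.53408863 -0.2772104 ]
[377.3 163.3] [338, 124, 79, 80, 4791] [ 0.6170179  -0.24370592]
[315. 300.] [231, 233, 168, 120, 16457] [ 0.61501877 -0.37189106]
```

View pics/w2.png

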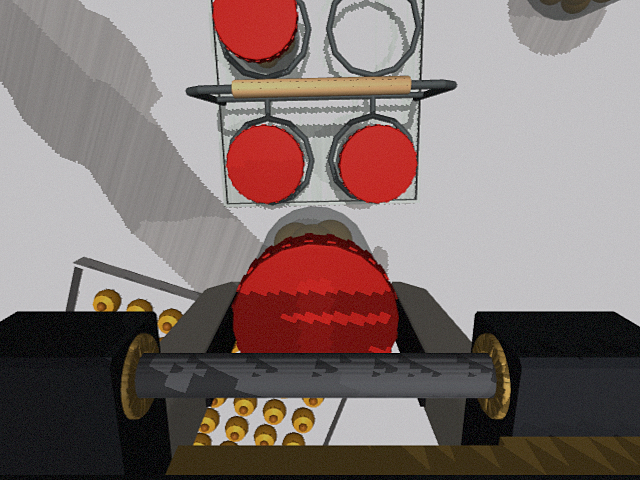

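The wrist picture shows the held jar centred at column 315. Carrier lids are at (265,164) and (377,163). The grip runs from (232,88) to (411,85), the base corners are at (228,204) and (416,199), and the free ring centre is near (372,32). I'll combine these with the top crop.

```bash
python3 - <<'E'
from h import *
s=read_state();w=wristcal(s);t=get_calibration("top")
def back(c,u,z):
    d=c["R"].T@np.linalg.inv(c["intrinsics"])@[*u,1];o=-c["R"].T@c["t"];return (o+d*(z-o[2])/d[2])[:2]
T=lambda u:(np.array(u)+.5)/5-.5+[300,195]
print("ring top",back(t,T((226,252)),.045).round(4),"ring wrist",back(w,(372.5,32),.045).round(4))
co=[back(t,T(u),.008) for u in((110,220),(417,82),(570,376),(258,523))];print("corners",np.round(co,4),np.mean(co,0).round(4))
ht=[back(t,T(u),.125) for u in((314,150),(410,352))];hw=[back(w,u,.125) for u in((411,85),(232,88))]
for h in(ht,hw):
    d=h[0]-h[1];print("handle",np.mean(h,0).round(4),np.hypot(*d).round(4),np.degrees(np.arctan2(d[1],d[0])).round(2))
cw=[back(w,u,.008) for u in((416,199.5),(228,204.5))];d=cw[0]-cw[1];print("edge",np.mean(cw,0).round(4),np.hypot(*d),np.degrees(np.arctan2(d[1],d[0])))
# joint carrier fit: handle ends + corners, both cams
L=lambda x,y,z:(x,y,z)
obs=[(t,T((110,220)),L(-.1,.098,.008)),]
P=[(t,T((110,220)),(-.1,.098,.008)),(t,T((417,82)),(.1,.098,.008)),(t,T((570,376)),(.1,-.098,.008)),(t,T((258,523)),(-.1,-.098,.008)),
(w,(416,199.5),(.1,.098,.008)),(w,(228,204.5),(.1,-.098,.008)),(w,(411,85),(0,.06,.125)),(w,(232,88),(0,-.06,.125)),(t,T((314,150)),(0,.06,.125)),(t,T((410,352)),(0,-.06,.125)),
(t,T((226,252)),(-.054,.046,.045)),(w,(372.5,32),(-.054,.046,.045))]
def W(p,X):
    c,s_=np.cos(p[2]),np.sin(p[2]);return [p[0]+c*X[0]-s_*X[1],p[1]+s_*X[0]+c*X[1],X[2]]
f=lambda p:np.concatenate([proj(c,[W(p,X)])[0]-u for c,u,X in P])
for sel in("all","w","t"):
    PP=[q for q in P if sel=="all" or (q[0] is w)==(sel=="w")]
    r=least_squares(lambda p:np.concatenate([proj(c,[W(p,X)])[0]-u for c,u,X in PP]),[.55,-.21,-1.15],loss="soft_l1")
    print(sel,r.x[:2].round(4),np.degrees(r.x[2]).round(2),"pocket",np.round(W(r.x,(-.054,.046,.004)),4),"jar1",np.round(W(r.x,(.054,.046,0)),4),"jar2",np.round(W(r.x,(.054,-.046,0)),4),np.round(r.fun,1).tolist())
# held lid: far top edge vs expected
for dz in(.02,.027,.03):
    R=Ro.from_euler("xyz",s["ee_rot"],degrees=True).as_matrix()
    for off in(-.002,0,.002):
        X=[s["eef_pos"]+R@[off+.031*np.cos(q),.031*np.sin(q),-dz] for q in a];p=proj(w,X);print(dz,off,p.min(0).round(1),p.max(0).round(1))
E
```

```text
ring top [ 0.5727 -0.1437] ring wrist [ 0.5761 -0.1471]
corners [[ 0.6016 -0.0801]
 [ 0.6784 -0.2632]
 [ 0.5014 -0.339 ]
 [ 0.4241 -0.1569]] [ 0.5514 -0.2098]
handle [ 0.5545 -0.209 ] 0.1182 21.73
handle [ 0.5547 -0.2101] 0.1207 22.79
edge [ 0.5935 -0.2999] 0.18901688956600202 23.416961700049228
all [ 0.5541 -0.2102] -67.05 pocket [ 0.5754 -0.1425  0.004 ] jar1 [ 0.6175 -0.242   0.    ] jar2 [ 0.5328 -0.2778  0.    ] [-0.1, -1.2, 0.2, -1.6, 0.5, -0.5, -0.2, -0.3, 2.0, 2.7, -4.7, 1.3, -1.4, -0.5, -0.3, -0.0, -0.1, 0.0, 1.0, 0.3, -0.5, -0.9, 1.5, -6.0]
w [ 0.5544 -0.2102] -67.12 pocket [ 0.5757 -0.1425  0.004 ] jar1 [ 0.6177 -0.242   0.    ] jar2 [ 0.533  -0.2778  0.    ] [2.2, 2.9, -4.5, 1.3, -1.0, -0.3, 0.0, 0.0, 1.8, -5.7]
t [ 0.5525 -0.2099] -66.99 pocket [ 0.5738 -0.1422  0.004 ] jar1 [ 0.616  -0.2416  0.    ] jar2 [ 0.5313 -0.2775  0.    ] [-0.2, -0.7, 0.1, -1.1, 0.4, -0.0, -0.3, 0.3, -0.2, 0.6, 1.0, 0.8, -0.5, -0.4]
0.02 -0.002 [234.1 248.6] [397.6 398.3]
0.02 0 [233.9 243.2] [397.9 393.9]
0.02 0.002 [233.6 237.8] [398.2 389.5]
0.027 -0.002 [230.5 254.1] [401.3 409.6]
0.027 0 [230.2 248.5] [401.6 405.1]
0.027 0.002 [229.9 242.8] [401.9 400.5]
0.03 -0.002 [228.8 256.6] [403.  414.7]
0.03 0 [228.6 250.9] [403.3 410.1]
0.03 0.002 [228.3 245.2] [403.6 405.5]
```

Call:
send_rows([
  [[-0.001,0.01,0,0],[-0.002,0.03,0,0],[-0.004,0.055,0,0.5],[-0.006,0.08,0,1],[-0.008,0.105,0,1],[-0.01,0.13,0,1],[-0.011,0.147,0,1],[-0.012,0.157,0,1],[-0.012,0.16,0,1],[-0.012,0.16,0,1]],
])

```text
time_s: 6.87
eef_pos: [0.5758, -0.1444, 0.2588]
ee_rot: [180.0, 0.0, 112.8]
wrist_force: [0.4, -0.1, -2.2]
gripper_width: 0.659
finger_force: 30.0
```

Call:
send_rows([
  [[0,0,-0.008,0],[0,0,-0.026,0],[0,0,-0.046,0],[0,0,-0.066,0],[0,0,-0.086,0],[0,0,-0.106,0],[0,0,-0.12,0],[0,0,-0.13,0],[0,0,-0.134,0],[0,0,-0.134,0]],
])

```text
time_s: 7.7
eef_pos: [0.5752, -0.1461, 0.1236]
ee_rot: [-179.9, -0.0, 112.7]
wrist_force: [0.7, 1.3, -1.2]
gripper_width: 0.66
finger_force: 30.0
```

```bash
python3 - <<'E'
from h import *
s=read_state();print(s["eef_pos"],s["ee_rot"],s["wrist_force"])
sc=snapshot("scene");w=snapshot("wrist");tp=snapshot("top")
A=cv2.resize(sc[150:270,220:340],None,fx=3.3,fy=3.3,interpolation=cv2.INTER_CUBIC)
B=cv2.resize(w[100:480],(400,238))
C=cv2.resize(tp[195:315,300:420],None,fx=3.3,fy=3.3,interpolation=cv2.INTER_CUBIC)
D=np.hstack([A,C]);B=np.hstack([B,np.zeros((238,392-0,3),np.uint8)])[:,:792] if 0 else B
cv2.imwrite("pics/m3.png",D[:,:,::-1])
E
```

```text
[ 0.57524544 -0.14613981  0.12363799] [-1.79915903e+02 -1.98497928e-02  1.12686129e+02] [ 0.68430641  1.29891143 -1.22163794]
```

View pics/m3.png

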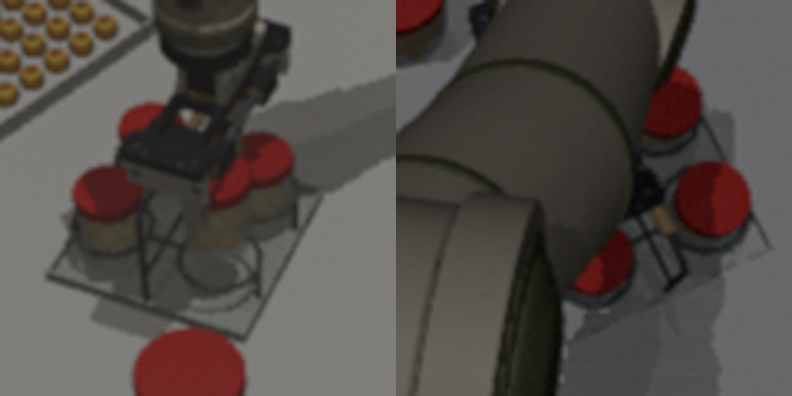

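The scene half shows the jar hanging just above the free ring (ring centre about crop (219,265), jar column about 218). I'll compare that numerically.

```bash
python3 - <<'E'
from h import *
s=read_state();print(s["eef_pos"],s["ee_rot"])
w0=snapshot("wrist");sc=get_calibration("scene")
sn=cv2.imread("pics/scene0.png")
d=cv2.resize(sn[205:255,255:325],None,fx=8,fy=8,interpolation=cv2.INTER_CUBIC)
m=cv2.resize(snapshot("scene")[205:255,255:325][:,:,::-1],None,fx=8,fy=8,interpolation=cv2.INTER_CUBIC)
def ell(img,X,col):
    p=((proj(sc,X)-[255,205]+.5)*8).astype(np.int32);cv2.polylines(img,[p.reshape(-1,1,2)],True,col,1)
circ=lambda x,y,z,r:[[x+r*np.cos(q),y+r*np.sin(q),z] for q in a]
ell(d,circ(.5755,-.1425,.045,.036),(0,255,0))
e=s["eef_pos"]
ell(m,circ(e[0]-.0008,e[1]+.0012,e[2]-.059,.030),(0,255,255));ell(m,circ(.5755,-.1425,.045,.036),(0,255,0))
out=np.vstack([d,m])[:, :];out=cv2.resize(out,(420,600));w=cv2.resize(w0[:,:,::-1],(380,285));
o=np.zeros((600,800,3),np.uint8);o[:,:420]=out;o[:285,420:]=w;cv2.imwrite("pics/m4.png",o)
E
```

```text
[ 0.57618286 -0.14575085  0.12533308] [1.79945039e+02 4.57646006e-02 1.12730862e+02]
```

View pics/m4.png

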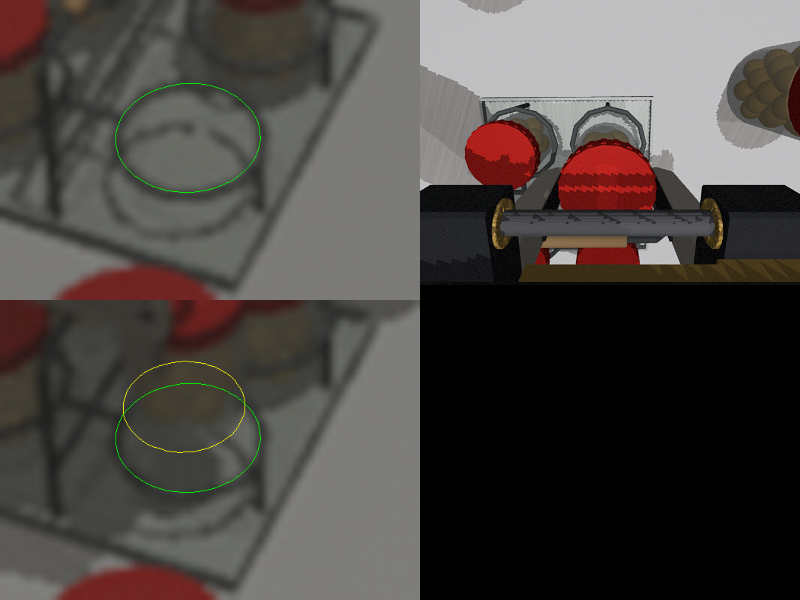

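The overlay shows the predicted ring (green) on the real one and the jar foot above it. In the wrist inset the free ring is centred about 5 px right of the jar's column, so I'll measure that precisely.

```bash
python3 - <<'E'
from h import *
s=read_state();im=snapshot("wrist");w=wristcal(s);print(s["eef_pos"])
g=cv2.cvtColor(im,cv2.COLOR_RGB2GRAY)
for r in range(180,262,8):
    row=g[r,235:410];print(r,"".join("#" if v<80 else "+" if v<110 else "." for v in row[::2]))
for dx,dy in((0,0),):
    p=proj(w,[[.5755+r*np.cos(q),-.1425+r*np.sin(q),.045] for r in(.035,) for q in a]);print("pred ring",p.min(0),p.max(0))
E
```

```text
[ 0.57625951 -0.14546091  0.12552612]
180 ....................................+########...............................#...........
188 ........................####++++######+.++.+######+#++####..................#...........
196 ....................#####+....+...............+++++++++.######..............#...........
204 ................######.++..............................+..+.+##+##.........+#...........
212 ............##+###.+........+.....+++++...+..+...+++............+##+#+......#...........
220 ...........#####+.....++++++++++++++++++++++++####+++....+........+#+#+.....+...........
228 ...........####++..++++###+#++++###+++##++####++++++++++#...++...+.+#+#+....+...........
236 .+........####.+++++##++++++#+#+###################++++++#+....++...+#+#...#............
244 ++.......#+##.++.+++#######+#################################...+++..##+#..#............
252 .+.....+..#############+++++####+#++##+###++#+#+##+####+++###########++#..+#............
260 +++.++...#######+##+##++#+++###+########+##++####+++++####+#########+##..+.#............
pred ring [258.69880053 187.45471326] [373.60002849 298.30539586]
```

The ring matches the prediction within about 1–2 mm and the jar is centred over it. I'll descend gently.

Call:
send_rows([
  [[0,0,-0.004,0],[0,0,-0.012,0],[0,0,-0.021,0],[0,0,-0.03,0],[0,0,-0.039,0],[0,0,-0.047,0],[0,0,-0.053,0],[0,0,-0.056,0],[0,0,-0.058,0],[0,0,-0.058,0]],
])

```text
time_s: 8.83
eef_pos: [0.5756, -0.1453, 0.0662]
ee_rot: [-180.0, -0.0, 112.7]
wrist_force: [-0.3, -0.2, -0.8]
gripper_width: 0.658
finger_force: 30.0
```

Call:
send_rows([
  [[0,0,-0.0005,0],[0,0,-0.001,0],[0,0,-0.0015,0],[0,0,-0.002,0],[0,0,-0.0025,0],[0,0,-0.003,0],[0,0,-0.003,0],[0,0,-0.003,0],[0,0,-0.003,0],[0,0,-0.003,0]],
])

```text
time_s: 9.67
eef_pos: [0.5757, -0.1453, 0.0636]
ee_rot: [180.0, 0.0, 112.8]
wrist_force: [-0.7, 0.0, -1.7]
gripper_width: 0.656
finger_force: 30.0
```

Call:
send_rows([
  [[0,0,-0.0005,0],[0,0,-0.001,0],[0,0,-0.001,0],[0,0,-0.0015,0],[0,0,-0.0015,0],[0,0,-0.0015,0],[0,0,-0.0015,0],[0,0,-0.0015,0],[0,0,-0.0015,0],[0,0,-0.0015,0]],
])

```text
time_s: 10.5
eef_pos: [0.5758, -0.1455, 0.0632]
ee_rot: [180.0, 0.0, 112.7]
wrist_force: [-3.6, 0.7, 12.6]
gripper_width: 0.661
finger_force: 30.0
```

Contact came at the expected height (TCP 0.063). I'll ease the force slightly, then open only part way to spare the neighbouring jar.

Call:
send_rows([
  [[0,0,0.0007,0],[0,0,0.0007,0],[0,0,0.0007,0],[0,0,0.0007,0],[0,0,0.0007,0],[0,0,0.0007,0],[0,0,0.0007,0],[0,0,0.0007,0],[0,0,0.0007,0],[0,0,0.0007,0]],
])

```text
time_s: 11.33
eef_pos: [0.5759, -0.1454, 0.0633]
ee_rot: [180.0, 0.0, 112.7]
wrist_force: [-1.3, 0.1, 7.6]
gripper_width: 0.655
finger_force: 30.0
```

Call:
send_rows([
  [[0,0,0,0],[0,0,0,0],[0,0,0,0],[0,0,0,0],[0,0,0,0],[0,0,0,0],[0,0,0,0],[0,0,0,0],[0,0,0,0],[0,0,0,0]],
], hand=0.23)

```text
time_s: 12.17
eef_pos: [0.5757, -0.1453, 0.0628]
ee_rot: [-180.0, 0.0, 112.8]
wrist_force: [0.1, -0.4, -0.2]
gripper_width: 0.77
finger_force: 0.0
```

Released cleanly. I'll retreat, turn, and hover over the handle.

Call:
send_rows([
  [[0,0,0.004,0],[0,0,0.014,0],[0,0,0.03,0],[0,0,0.055,0],[0,0,0.085,0],[0,0,0.115,0],[0,0,0.145,0],[0,0,0.17,-3],[0,0,0.185,-8],[0,0,0.187,-14]],
])

```text
time_s: 13.0
eef_pos: [0.5769, -0.1459, 0.2543]
ee_rot: [179.7, 0.1, 98.5]
wrist_force: [0.0, -0.1, -0.1]
gripper_width: 0.77
finger_force: 0.0
```

Call:
send_rows([
  [[0,0,0,-7],[-0.002,-0.006,0,-14],[-0.005,-0.015,0,-21],[-0.009,-0.026,0,-28],[-0.013,-0.038,0,-35],[-0.017,-0.05,0,-42],[-0.02,-0.059,0,-49],[-0.022,-0.065,0,-56],[-0.022,-0.065,0,-63],[-0.022,-0.065,0,-68]],
], hand=0)

```text
time_s: 13.83
eef_pos: [0.5534, -0.2107, 0.2508]
ee_rot: [180.0, -0.1, 30.3]
wrist_force: [0.1, -0.2, 0.5]
gripper_width: 0.994
finger_force: 0.0
```

Call:
send_rows([
  [[0,0,0,-4],[0,0,0,-7],[0,0,0,-8],[0,0,0,-8],[0,0,0,-8],[0,0,0,-8],[0,0,0,-8],[0,0,0,-8],[0,0,0,-8],[0,0,0,-8]],
])

```text
time_s: 14.67
eef_pos: [0.5537, -0.2104, 0.2498]
ee_rot: [-180.0, 0.0, 22.8]
wrist_force: [-1.1, 0.6, -0.7]
gripper_width: 1.002
finger_force: 0.0
```

```bash
python3 - <<'E'
from h import *
s=read_state();im=snapshot("wrist");c=wristcal(s)
print(s["eef_pos"],s["ee_rot"],s["q"].round(1),s["time_s"])
np.save("w5.npy",[*s["eef_pos"],*s["ee_rot"]])
cv2.imwrite("pics/w5.png",im[:,:,::-1])
for b,st in blobs(im,300):
    x,f=locate([(c,b)],.089,[.52,-.24]);print(b,st,x)
E
```

```text
[ 0.55366951 -0.2103517   0.24983568] [-1.79997675e+02  1.82327974e-03  2.27598128e+01] [-14.3  28.6  44.4 109.4 -25.1  52.1 -24.8] 14.6667
[385.5 162.6] [345, 122, 81, 82, 5061] [ 0.6174752  -0.24329638]
[247.2 163.9] [208, 124, 80, 81, 5032] [ 0.57498822 -0.14471678]
[379.3 271.4] [342, 234, 75, 75, 4226] [ 0.53429639 -0.27726298]
[250.  274.1] [213, 237, 75, 74, 4233] [ 0.4901304  -0.17833318]
```

View pics/w5.png

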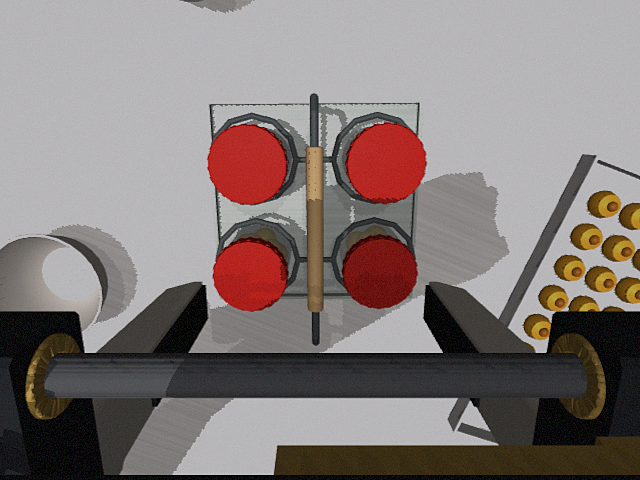

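All four jars stand in the carrier, with lids at (247,164), (386,163), (250,274) and (379,271). The grip runs from (314.5,147) to (315,311), vertical and central between the fingers.

```bash
python3 - <<'E'
from h import *
p=np.load("w5.npy");w=wristcal(dict(eef_pos=p[:3],ee_rot=p[3:]))
def back(c,u,z):
    d=c["R"].T@np.linalg.inv(c["intrinsics"])@[*u,1];o=-c["R"].T@c["t"];return (o+d*(z-o[2])/d[2])[:2]
A=back(w,(314.5,147),.127);B=back(w,(315.3,311),.127)
print((A+B)/2,np.hypot(*(A-B)),np.degrees(np.arctan2(*(A-B)[::-1])),(A+B)/2-p[:2])
E
```

```text
[ 0.55412898 -0.21052041] 0.11936555625693397 23.051132131577297 [ 0.00045947 -0.0001687 ]
```

Call:
send_rows([
  [[0,0,-0.008,0],[0,0,-0.026,0],[0,0,-0.046,0],[0,0,-0.068,0],[0,0,-0.09,0],[0,0,-0.11,0],[0,0,-0.126,0],[0,0,-0.137,0],[0,0,-0.142,0],[0,0,-0.143,0]],
])

```text
time_s: 15.55
eef_pos: [0.5533, -0.2103, 0.1059]
ee_rot: [-180.0, 0.1, 22.7]
wrist_force: [0.8, -0.3, 0.8]
gripper_width: 1.0
finger_force: 0.0
```

Call:
send_rows([
  [[0,0,0,0],[0,0,0,0],[0,0,0,0],[0,0,0,0],[0,0,0,0],[0,0,0,0],[0,0,0,0],[0,0,0,0],[0,0,0,0],[0,0,0,0]],
], hand=1)

```text
time_s: 16.38
eef_pos: [0.5537, -0.2102, 0.1068]
ee_rot: [-180.0, 0.0, 22.8]
wrist_force: [-0.8, 0.0, 0.3]
gripper_width: 0.333
finger_force: 0.0
```

Call:
send_rows([
  [[0,0,0,0],[0,0,0,0],[0,0,0,0],[0,0,0,0],[0,0,0,0],[0,0,0,0],[0,0,0,0],[0,0,0,0],[0,0,0,0],[0,0,0,0]],
])

```text
time_s: 17.22
eef_pos: [0.5536, -0.2101, 0.1068]
ee_rot: [-180.0, 0.0, 22.8]
wrist_force: [-0.8, 1.6, 0.5]
gripper_width: 0.116
finger_force: 30.0
```

Gripped the handle (about 11–12 mm). I'll lift gently.

Call:
send_rows([
  [[0,0,0.0005,0],[0,0,0.002,0],[0,0,0.004,0],[0,0,0.006,0],[0,0,0.008,0],[0,0,0.01,0],[0,0,0.012,0],[0,0,0.014,0],[0,0,0.015,0],[0,0,0.015,0]],
])

```text
time_s: 18.05
eef_pos: [0.5539, -0.2103, 0.1221]
ee_rot: [180.0, -0.0, 22.8]
wrist_force: [0.3, -0.0, -8.1]
gripper_width: 0.119
finger_force: 30.0
```

```bash
python3 - <<'E'
from h import *
s=read_state();im=snapshot("wrist");c=wristcal(s)
print(s["eef_pos"],s["wrist_force"],s["moment"])
for b,st in blobs(im,300): print(b,st,locate([(c,b)],.104,[.52,-.24])[0])
E
```

```text
[ 0.55385743 -0.21033355  0.12211153] [ 0.27387878 -0.03866375 -8.10009171] [-0.07334584  0.16345718 -0.03710109]
[439.1 184.5] [367, 115, 144, 141, 15511] [ 0.617746   -0.24383752]
[198.8 185.7] [128, 116, 143, 140, 15332] [ 0.57591067 -0.14553368]
[421.3 306.9] [389, 301, 66, 11, 398] [ 0.56151446 -0.26357943]
```

Call:
send_rows([
  [[0,0,0.001,0],[0,0,0.004,0],[0,0,0.009,0],[0,0,0.015,0],[0,0,0.022,0],[0,0,0.029,0],[0,0,0.036,0],[0,0,0.043,0],[0,0,0.05,0],[0,0,0.057,0]],
])

```text
time_s: 18.93
eef_pos: [0.5537, -0.2102, 0.1797]
ee_rot: [180.0, -0.0, 22.8]
wrist_force: [0.1, -0.4, -7.7]
gripper_width: 0.119
finger_force: 30.0
```

Call:
send_rows([
  [[0,0,0.007,0],[0,0,0.014,0],[0,0,0.021,0],[0,0,0.028,0],[0,0,0.035,0],[0,0,0.042,0],[0,0,0.048,0],[0,0,0.052,0],[0,0,0.054,0],[0,0,0.055,0]],
])

```text
time_s: 19.77
eef_pos: [0.5538, -0.2103, 0.2341]
ee_rot: [180.0, -0.0, 22.8]
wrist_force: [-0.3, 0.3, -8.8]
gripper_width: 0.118
finger_force: 30.0
```

Call:
send_rows([
  [[0,0,0,0],[0,0,0,0],[0,0,0,0],[0,0,0,0],[0,0,0,0],[0,0,0,0],[0,0,0,0],[0,0,0,0],[0,0,0,0],[0,0,0,0]],
])

```text
time_s: 20.6
eef_pos: [0.5537, -0.2103, 0.2338]
ee_rot: [180.0, 0.0, 22.8]
wrist_force: [0.7, -0.5, -7.5]
gripper_width: 0.118
finger_force: 30.0
```

```bash
python3 - <<'E'
from h import *
s=read_state();im=snapshot("wrist");c=wristcal(s)
print(s["eef_pos"],s["wrist_force"],s["moment"],abs(s["joint_velocities"]).max())
for b,st in blobs(im,300): print(b,st)
sc=snapshot("scene")[110:290,190:400]
cv2.imwrite("pics/f.png",np.hstack([cv2.resize(sc[:,:,::-1],(420,360)),cv2.resize(im[:,:,::-1],(380,360))]))
E
```

```text
[ 0.55371248 -0.21030625  0.23382239] [ 0.66146421 -0.48550555 -7.46299753] [-0.02511151  0.12728151 -0.03612286] 0.14821378153460288
[439.3 184.5] [368, 115, 143, 141, 15519]
[199.1 185.7] [129, 116, 142, 140, 15322]
[421.5 306.9] [389, 301, 66, 11, 397]
```

View pics/f.png

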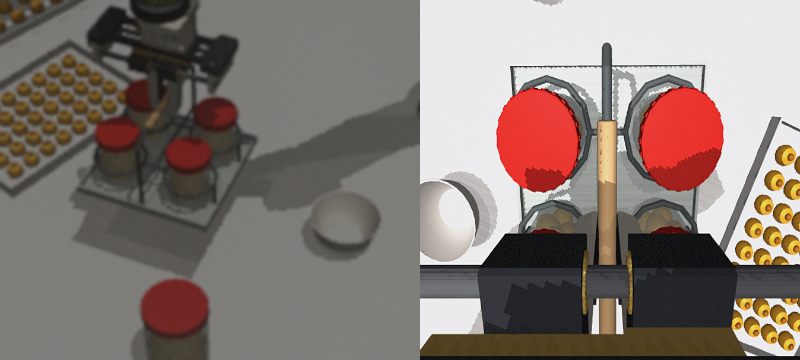

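The carrier hangs level about 12.7 cm up, steady, with all four jars upright; the bowl, tray and big jar are untouched.

```bash
python3 -c "
from cell import *
print(finish_job())"
```

```text
the job is handed in; nothing more can be done
None
```

The last jar was set down in the free place. The full carrier is held by the middle of its handle, level and still about 12.7 cm above the table with all four jars standing in it, and the job is handed in at about 21 s.

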